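# Stand the board in the clamp and pump it tight

## Task

Take the rectangular wooden board out of the drying stand on the drainer, stand it on its long edge in the slot of the bar clamp on the worktop, and let go of it. Then pump the clamp's trigger - squeeze it right up to its post, let it spring right back, and again - until the sprung pad meets the board, and give one more full squeeze so that the pad is clearly pressed in, but do not go on and crush the board. Finish while still holding the trigger fully squeezed (I will set the lock); move the jaw only with the trigger, and leave the round-topped board and the other things where they are.

Things in the scene. Friction and masses are not known exactly. Their poses are not given: they have to be found in the camera images.
- board: small rectangular plain wooden board, 120 long (its x) x 14 thick (its y) x 90 high (its z), 0.11 kg, standing loose on its long edge in one of the stand's two slots. Origin: centre of its lower edge face; z up. Take it from above across its 14 mm thickness by the top 25 mm.
- round_board: the other board, same wood: 84 long (x) x 14 thick (y) x 85 high (z) with a half-round top; stands in the other slot of the stand. Origin: centre of its lower edge. Leave it.
- stand: light wooden drying stand fixed on the sink's drainer, 110 (x) x 150 (y), base 8 thick; two slots along its x, centred at its y = -40 and +40, each 20 wide between walls that rise to 35 above its underside; the slot floors are 8 above the underside. Origin: centre of its underside. Which board is in which slot varies.
- clamp: one-hand bar clamp with a slotted board cradle, fixed on the worktop. Base plate 100 (x) x 245 (y -145 to 100) x 8. At the +y end the fixed jaw: clamping face at y = 85, top at z = 62; before it the slot. At the -y end a black housing (y -112 to -40, x +-18, top z = 62) with post and trigger. Origin: on the plate's underside, middle of its width, z up.
- slot (a point): centre of the slot's floor, in the clamp at (0, 75, 8); axes as the clamp's. The slot runs along x (88 long, open at both ends) and is 20 wide in y (65 to 85), between the fixed jaw and a lip that rises to z = 28. The board's lower edge rests on this floor (board top then at z = 98).
- jaw: moving jaw: steel head (30 wide, z 28 to 64) and toothed bar, carrying the sprung pad at its +y end; it moves to the clamp's +y and a ratchet keeps it from going back. Origin moves with it along y. Each full squeeze after a full release moves it one 6 mm tooth (the first 0 to 9 mm); on release it slips back about 1.5 mm. Its start differs.
- pad_face (a point): centre of the pad's rubber face (36 wide in x, 32 high, at z = 46 in the clamp); it looks to the clamp's +y. At the start it is 16 to 36 mm short of where it will meet the face of the board pressed against the fixed jaw (that is, clamp y = 71).
- pad (a joint): how far the pad is pressed back into the jaw against its spring, m: 0 = free, 0.020 = bottomed; 1.2 N per mm with 1.2 N at the first touch. 0.002 to 0.016 is a proper grip; above 0.018 the board is crushed. The full squeeze that first meets the board presses it in about 3 mm, the next to about 9 mm.
- trigger: forked steel trigger lever with a black cross bar at its top; origin on its hinge, in the clamp at (0, -100, 40). It leans 0.29 rad back (-y) at rest and is upright when fully squeezed. Its spring needs about 3 to 5 N at the cross bar (more while the pad presses: up to about 12 N) and returns it by itself.
- trigger_bar (a point): centre of the trigger's round cross bar, 44 long in x, 12 diameter: in the clamp at (0, -120, 107) at rest and (0, -100, 110) when fully squeezed. Fingers press it towards the post.
- post_top (a point): top of the rigid black upright post on the housing, in the clamp at (0, -88, 117): 26 wide in x, 8 thick (y -92 to -84), free above z = 62; it does not move. The trigger lever stands behind it (-y side) and is squeezed towards it.
- squeeze_point (a point): middle between the post's +y face and the -y side of the fully squeezed cross bar, in the clamp at (0, -95, 107). Fingers pointing down, TCP here, closing along the clamp's y, squeeze the bar up to the post: 22 mm between the pads at full squeeze; 64 mm of opening about this point clears the bar at rest. Only the bar moves.
- garlic: bulb of garlic, 55 across, between clamp and stand; bystander, origin at its underside
- timer: round white kitchen timer, 59 across, 46 high, between clamp and stand; bystander, origin at its underside
- salt: salt shaker, 44 across, 90 high, behind the clamp; bystander, origin at its underside

How it is judged (in metres and radians):
On the way, in this order (a step that is already met when the one before it is completed fails the run):
1. the rectangular board stands on its long edge in the clamp's slot, let go, the pad not yet pressing (z of board in the frame of slot between -0.006 and 0.006 m and x of board in the frame of slot between -0.03 and 0.03 m and y of board in the frame of slot between -0.01 and 0.01 m and angle between board's own z axis and vertical below 0.15 rad and angle between the x axis of board and the x axis of clamp, either way round below 0.15 rad and contact force between the fingers and board below 0.1 N and value of joint pad below 0.001 m), for 0.2 s.
2. pumping has brought the pad against the board (z of board in the frame of slot between -0.006 and 0.006 m and x of board in the frame of slot between -0.03 and 0.03 m and y of board in the frame of slot between -0.01 and 0.01 m and angle between board's own z axis and vertical below 0.15 rad and angle between the x axis of board and the x axis of clamp, either way round below 0.15 rad and contact force between jaw and board above 1 N and value of joint pad above 0.001 m), for 0.1 s.
At the end, for the whole second after the job is handed in: Board upright in the clamp slot (30 mm lengthwise, 6 mm of the floor, 0.15 rad), untouched; pad presses it, pushed in 2 to 16 mm; fingers hold the trigger squeezed (bar within 3.5 mm of its end, over 2 N); round-topped board, garlic, timer and salt within 20 mm of their places (z of board in the frame of slot between -0.006 and 0.006 m and x of board in the frame of slot between -0.03 and 0.03 m and y of board in the frame of slot between -0.01 and 0.01 m and angle between board's own z axis and vertical below 0.15 rad and angle between the x axis of board and the x axis of clamp, either way round below 0.15 rad and value of joint pad between 0.002 and 0.016 m and contact force between jaw and board above 2 N and y of trigger_bar in the frame of clamp above -0.1035 m and contact force between the fingers and trigger above 2 N and contact force between the arm and board below 0.1 N and linear speed of board below 0.02 m/s and distance of each of round_board, garlic, timer, salt from where it was at the start of the episode below 0.02 m); the arm keeps its last pose, push and grip.
It fails at once if the board is crushed (pad pressed in more than 18 mm) (value of joint pad above 0.018 m).
It fails at once if the robot pushes the jaw or pad itself (contact force between the arm and jaw above 3 N).
It fails at once if a bystander is disturbed (moved more than 30 mm) (distance of any of round_board, garlic, timer, salt from where it was at the start of the episode above 0.03 m).
It also fails if it takes over 67 s, if anything falls off the work surface, if the arm or the gripper's body presses on something with over 40 N, if the wrist force passes 120 N, or if a joint passes its speed limit or range.

## Robot

A 6-joint arm with a two-finger parallel gripper is mounted at the origin on a cart in front of the work surface, level with it; the furniture and walls round the work are solid. World frame = base frame: x ahead of the robot, y to its left, z up, the work surface at z = 0. Lengths are in mm, angles in rad, forces in N, time in s.
With the tool pointing down it reaches from about 400 to 925 mm from the base axis. Payload 12.5 kg.
Tool frame: the origin (TCP) lies between the finger pads, 19 mm behind the fingertips; this is the grasp point; z points along the fingers, y is the line along which they close (so a half turn about z gives the same grasp; the last joint's range is limited). The gripper opens to 95 mm and grips with 3 to 60 N. Pads are 20 mm wide; open, the fingers measure 119 mm over their backs; the gripper's body (75 mm by 180 mm) begins 59 mm behind the grasp point.
Start: joints at [-1.36, 0.491, 1.559, -0, 1.092, -0.106], TCP at [194.727, -593.907, 233.461] pointing down, gripper open.
Joint ranges: [-3.1, 3.1], [-0.84, 2.19], [0.05, 2.79], [-1.13, 4.28], [0.06, 2.93], [-2.69, 2.69]. Speed limits (rad/s): [2.22, 2.22, 2.79, 3.14, 3.14, 3.14].

## Interface

Orientations are given as [roll, pitch, yaw] about the fixed x, y, z axes, in that order (R = Rz(yaw) Ry(pitch) Rx(roll)).
In Python, from cell import * gives the robot as it stands.
- The arm moves only by the tool arm_command, never from a script. Its argument "rows" is a list that holds one entry, the list of rows, each a list of 7 numbers: the shift along the tool's x, y, z normalised to -1 to 1, where 1 is 0.15 m, then the turn, a rotation vector about the tool's x, y, z normalised to -1 to 1, where 1 is 360 degrees, then the opening, from -1 (shut) to 1 (fully open). A call has 1 to 10 rows; each row is the pose to reach, as a shift and turn from the pose commanded when the call began, along the tool's axes at that moment, turning the shorter way round; what a row does not reach only later rows make up. A row lasts 1/12 s, in which the tool goes at most 41.7 mm and 7.16 degrees, less where a joint would pass 70% of its speed; a pose out of reach is approached as far as the arm can. A call with a number of a shift or a turn outside -1 to 1 is refused whole. A call with a gripper value outside its range is refused whole. The fingers move at their own pace and stop on an object; the grip force is fixed at half the most. Time passes only in rows, so rows that repeat a pose let the fingers close. It gives the time, the measured TCP pose, the force, the opening and the grip force at its end, in the units of the state.
- state(): the state, without advancing time (a new reading comes with each control period).
- read_camera(name): name is "scene" or "top"; returns (picture, depth): 420x560x3 uint8, red, green, blue; 420x560 float32, mm along the optical axis (not along the pixel's ray), 0 where there is no reading.
- get_calibration(name): a dict with "camera_matrix" (3x3 intrinsics, pixels), "position" and "orientation" of the camera in the world. Camera axes: x right, y up, looking along -z (the intrinsics and any distortion apply to the point x, -y, -z); pixel columns grow to the right and rows downward; lengths in mm; the calibration is good to about 2 mm. A picture is of the moment at which its call begins. get_calibration takes no time and is no camera call.
- job_done(): hands the job in; it is judged then, once.
The state is a dict: "t": time; "joints": joint angles; "qvel": joint speeds; "tau": joint torques, N m; "eef_pos": TCP position; "tcp_rot": TCP orientation; "ft_force": force on the tool from outside, world axes, zero at the start; "moment": the same for the moment, N m; "opening": opening from 0.0 (shut) to 1.0 (fully open); "grip_force": force on a finger pad.
Only numpy, scipy, OpenCV 4.12 (cv2) and the standard library are available. Lean on these libraries where they do the work, as an engineer would, in place of code of your own. Each camera call takes 0.05 s, during which the arm holds its last target. There are 200 camera calls.

## Working session

There is one attempt and no reset: what is moved stays moved. The work goes in short steps, Python scripts to look and compute and a tool call to move; the robot and the scene stay as the last step left them, time stands still between calls to the robot, and variables do not carry over. Pictures are saved under pics/ and viewed, at most 10 in all, crops included, and the job is handed in when it is done.

Besides the shell and the picture viewer there is one more tool, called after "Emit:" in YAML: its name, and indented under it one key for each argument. arm_command: Moves the arm, as the interface text tells. Its arguments: {"type":"object","properties":{"rows":{"type":"array","items":{"type":"array","items":{"type":"array","items":{"type":"number","minimum":-1,"maximum":1}}}}},"required":["rows"]}

```bash
mkdir -p pics; cat > h.py <<'E'
from cell import *
import numpy as np, cv2
from scipy.spatial.transform import Rotation as R
def cloud(name):
    im,d=read_camera(name); c=get_calibration(name)
    K=np.array(c["camera_matrix"]); v,u=np.mgrid[0:420,0:560]
    p=np.stack([(u-K[0,2])/K[0,0]*d,-(v-K[1,2])/K[1,1]*d,-d],-1)
    o=np.array(c["orientation"]); Rm=o if o.shape==(3,3) else R.from_euler('xyz',o).as_matrix()
    w=p@Rm.T+np.array(c["position"]); w[d==0]=np.nan
    return im,w
E
python3 - <<'E'
from h import *
for n in("scene","top"):
    im,w=cloud(n); cv2.imwrite(f"pics/{n}0.png",cv2.resize(im[...,::-1],(784,588),interpolation=cv2.INTER_CUBIC)); np.save(f"{n}0.npy",w)
    print(get_calibration(n))
print(state())
E
```

```text
{'camera_matrix': array([[540.03140048,   0.        , 269.24368515],
       [  0.        , 540.03140048, 215.91155105],
       [  0.        ,   0.        ,   1.        ]]), 'position': array([  201.79355325, -1243.74530699,  1019.730534  ]), 'orientation': array([ 0.95334279, -0.00199758, -0.3223092 ])}
{'camera_matrix': array([[455.27666501,   0.        , 275.3017905 ],
       [  0.        , 455.27666501, 200.6457215 ],
       [  0.        ,   0.        ,   1.        ]]), 'position': array([ 406.69257255,  -21.72271063, 1266.92698094]), 'orientation': array([ 0.17166788, -0.00585577, -1.5951879 ])}
{'t': 0.1, 'joints': array([-1.35962262e+00,  4.91485731e-01,  1.55940593e+00, -6.28323130e-06,
        1.09166424e+00, -1.05598749e-01]), 'qvel': array([ 0.00060248, -0.00214319, -0.00127236,  0.00051355,  0.00070418,
        0.00071639]), 'tau': array([ 2.71219636e-03, -6.13620543e+01, -2.58604538e+01,  6.93993713e-02,
        4.70392301e-02, -4.24990969e-05]), 'eef_pos': array([ 194.6679052 , -593.70383642,  232.92258385]), 'tcp_rot': array([-3.14063418e+00, -9.59876145e-05,  3.16775305e-01]), 'ft_force': array([ 0.2247991 ,  0.95552576, -0.16397436]), 'moment': array([ 0.041796  , -0.06662342, -0.00182471]), 'grip_force': 0.0, 'opening': 0.9982014693655156}
```

View pics/scene0.png

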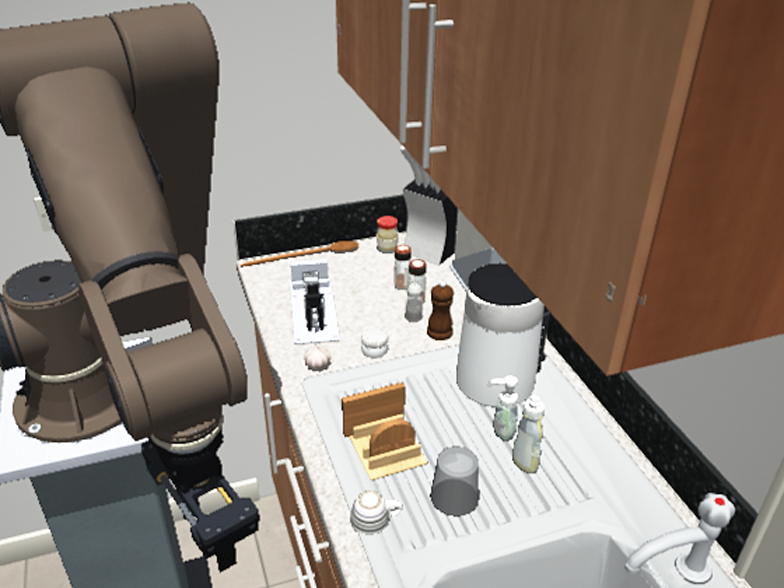

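View pics/top0.png

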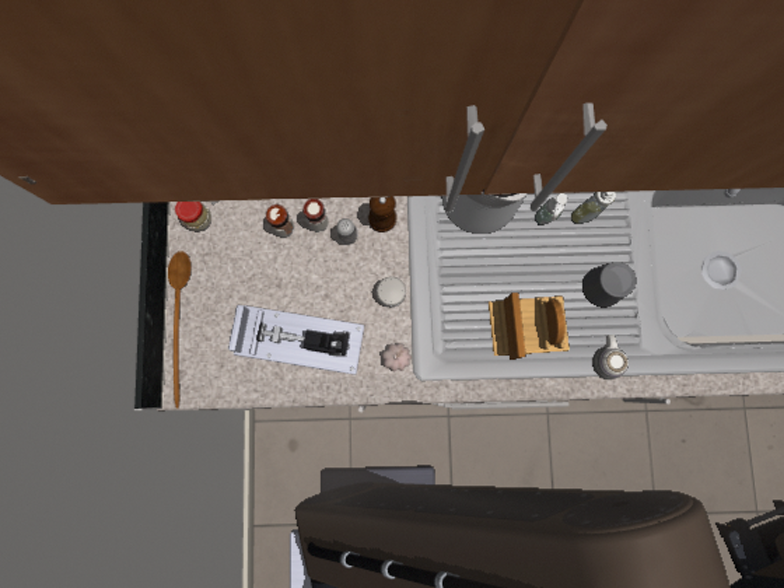

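The scene shows the rectangular board upright in the stand's left slot (top ≈(515,325)), with the round board to the right (557,325). The clamp is at (297,340) with its fixed jaw at the left and the trigger at the right. I'll enlarge both.

```bash
python3 - <<'E'
from h import *
im=cv2.imread("pics/top0.png"); im=cv2.resize(im,(560,420),interpolation=cv2.INTER_AREA)
im,_=read_camera("top"); im=im[...,::-1]
a=im[210:275,155:265]; b=im[200:265,340:420]
cv2.imwrite("pics/ca.png",cv2.resize(a,None,fx=7,fy=7,interpolation=cv2.INTER_CUBIC))
cv2.imwrite("pics/cb.png",cv2.resize(b,None,fx=7,fy=7,interpolation=cv2.INTER_CUBIC))
w=np.load("top0.npy")
# board top: z-range
def blob(x0,x1,y0,y1,z0,z1):
    m=(w[...,0]>x0)&(w[...,0]<x1)&(w[...,1]>y0)&(w[...,1]<y1)&(w[...,2]>z0)&(w[...,2]<z1)
    return w[m]
print(w[230,235],w[232,380],w[232,367], w[245,220])
for v,u in((232,367),(232,397),(240,245),(240,222),(237,170)):print(u,v,w[v,u].round(1))
p=blob(380,700,-420,-150,60,130); print(len(p)); 
print(np.histogram(p[:,2],bins=14,range=(60,130)))
E
```

```text
[544.45226614  79.17968795  10.35883627] [ 528.83766108 -321.14323967   15.53673612] [ 521.91194829 -268.55612951   94.69282735] [499.93283174 114.88431999  62.71020177]
367 232 [ 521.9 -268.6   94.7]
397 232 [ 521.1 -349.1   84.2]
245 240 [507.1  45.8 114.1]
222 240 [513.  109.6  62.2]
170 237 [524.5 247.6  59.5]
664
(array([ 37,  37,  44,  35,  50,  52,  71,  95, 184,  59,   0,   0,   0,
         0]), array([ 60.,  65.,  70.,  75.,  80.,  85.,  90.,  95., 100., 105., 110.,
       115., 120., 125., 130.]))
```

View pics/ca.png

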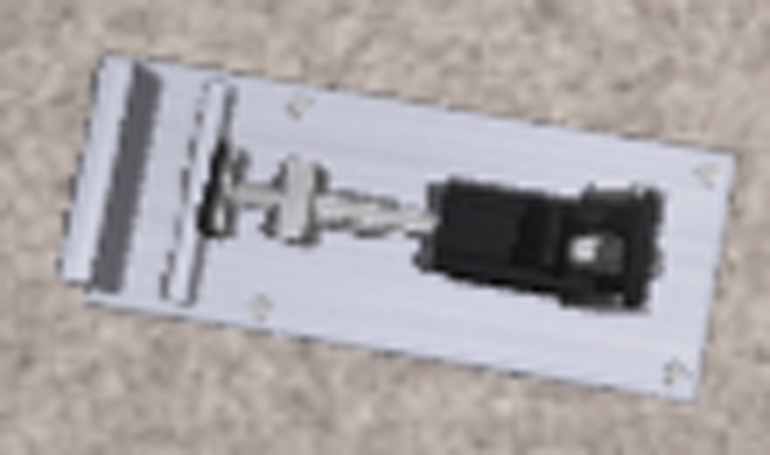

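View pics/cb.png

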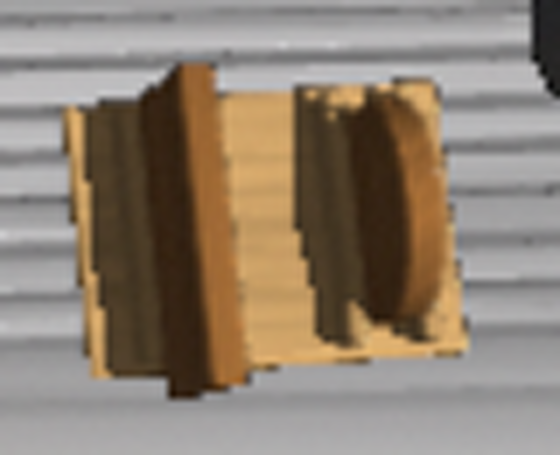

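```bash
cat >> h.py <<'E'
def ray(name,uv,z):
    c=get_calibration(name); K=c["camera_matrix"]; Rm=R.from_euler('xyz',c["orientation"]).as_matrix()
    d=Rm@np.array([(uv[0]-K[0,2])/K[0,0],-(uv[1]-K[1,2])/K[1,1],-1]); p=c["position"]
    return p+d*(z-p[2])/d[2]
E
python3 - <<'E'
from h import *
o=lambda q:((q[0]+.5)/7-.5+155,(q[1]+.5)/7-.5+210)
P=[ray("top",o(q),8)[:2] for q in((735,155),(697,398),(88,303))]
print("plate",np.round(P,1),np.linalg.norm(P[0]-P[1]),np.linalg.norm(P[1]-P[2]))
J=[ray("top",o(q),62)[:2] for q in((103,55),(62,277),(138,62),(95,290))]; print("jaw top",np.round(J,1))
w=np.load("top0.npy")
def sel(x0,x1,y0,y1,z0,z1):
    m=(w[...,0]>x0)&(w[...,0]<x1)&(w[...,1]>y0)&(w[...,1]<y1)&(w[...,2]>z0)&(w[...,2]<z1); return w[m]
p=sel(400,650,-310,-240,96,112); print("board top",len(p),np.median(p[:,2]),cv2.minAreaRect(p[:,:2].astype(np.float32)))
print(np.percentile(p[:,2],[5,25,50,75,95]))
b=sel(400,650,-310,-240,5,130)
o2=lambda q:((q[0]+.5)/7-.5+340,(q[1]+.5)/7-.5+200)
zt=np.percentile(p[:,2],60)
B=np.array([ray("top",o2(q),zt)[:2] for q in((180,65),(215,65),(245,382),(212,385))]); print("board corners",B.round(1),B.mean(0),zt)
for nm,r in(("plate",(380,620,-70,260,3,15)),("jawtop",(430,620,130,260,56,68)),("post",(440,580,0,80,110,122)),("bar",(440,580,-20,80,100,110)),("hous",(440,580,-20,120,57,66)),("drain",(430,600,-250,-225,-20,40))):
    q=sel(*r); print(nm,len(q),np.median(q,0).round(1),cv2.minAreaRect(q[:,:2].astype(np.float32)) if len(q)>2 else"")
s=np.load("scene0.npy")
m=(s[...,0]>400)&(s[...,0]<650)&(s[...,1]>-310)&(s[...,1]<-240)&(s[...,2]>96)&(s[...,2]<115)
q=s[m];print("scene board",len(q),np.median(q,0),np.percentile(q[:,2],[5,50,95,100]),cv2.minAreaRect(q[:,:2].astype(np.float32)))
for nm,r in(("post",(440,580,0,80,110,122)),("jawtop",(430,620,130,260,56,68))):
    m=(s[...,0]>r[0])&(s[...,0]<r[1])&(s[...,1]>r[2])&(s[...,1]<r[3])&(s[...,2]>r[4])&(s[...,2]<r[5]);q=s[m];print(nm,len(q),np.median(q,0),cv2.minAreaRect(q[:,:2].astype(np.float32)))
im,_=read_camera("scene"); cv2.imwrite("pics/sc.png",cv2.resize(im[180:350,190:320,::-1],None,fx=3.5,fy=3.5,interpolation=cv2.INTER_CUBIC))
E
```

```text
plate [[538.3  11.3]
 [443.4  27.9]
 [486.1 266.3]] 96.38311888039848 242.1325010455886
jaw top [[576.6 249.7]
 [492.7 263.8]
 [573.6 236.4]
 [487.5 251.4]]
board top 268 103.20239144080426 ((522.8692626953125, -274.6104431152344), (117.52708435058594, 16.008323669433594), 2.36008358001709)
[ 98.91969793 101.28813466 103.20239144 104.73884949 107.01071997]
board corners [[ 581.1 -265.7]
 [ 580.8 -278.6]
 [ 464.1 -282.5]
 [ 463.3 -270.5]] [ 522.31911597 -274.32939157] 104.05315421690916
plate 3266 [504.1 123.7   7. ] ((502.539306640625, 94.8104476928711), (234.2642059326172, 329.18017578125), 0.1956765353679657)
jawtop 281 [525.5 244.2  61.9] ((540.393310546875, 200.71197509765625), (82.54193115234375, 129.91529846191406), 8.206277847290039)
post 102 [497.2  46.1 113.7] ((496.75555419921875, 58.59417724609375), (41.06858444213867, 41.8179817199707), 82.04102325439453)
bar 18 [496.4  46.1 108.8] ((496.0467224121094, 55.3699951171875), (34.9675407409668, 40.86658477783203), 79.99071502685547)
hous 233 [505.   93.9  62.7] ((503.6838073730469, 86.4755859375), (69.19183349609375, 38.57721710205078), 83.28602600097656)
drain 578 [ 515.3 -238.3    1.5] ((514.8775634765625, -237.38124084472656), (169.64942932128906, 24.61928367614746), 0.12459933012723923)
scene board 236 [ 519.10978323 -278.91599228  100.7314959 ] [ 96.63832643 100.7314959  104.82680985 106.16882561] ((520.0949096679688, -276.6337585449219), (120.41117858886719, 20.81240463256836), 2.2842586040496826)
post 49 [496.87039422  46.39170635 112.65258713] ((496.04730224609375, 56.338172912597656), (43.94889450073242, 41.36235046386719), 75.21927642822266)
jawtop 129 [522.26400959 239.6480504   59.64277308] ((533.4039916992188, 211.31820678710938), (83.39540100097656, 97.49152374267578), 2.115522623062134)
```

Emit:
arm_command:
  rows:
    - [[0.91, -0.45, 0, 0, 0, 0, 1], [0.91, -0.45, 0, 0, 0, 0, 1], [0.91, -0.45, 0, 0, 0, 0, 1], [0.91, -0.45, 0, 0, 0, 0, 1]]

```text
t: 0.53
eef_pos: [305.1, -484.8, 233.4]
tcp_rot: [-3.141, -0.0, 0.317]
ft_force: [-0.1, -0.3, -0.4]
opening: 1.003
grip_force: 0.0
```

View pics/sc.png

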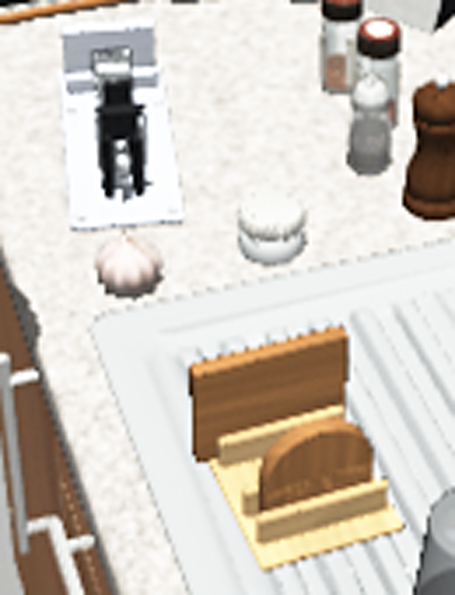

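The crop confirms it: rectangular board in the slot nearer the clamp (270,395), round board at (315,465), garlic (128,265) and timer (272,225) between stand and clamp.

Emit:
arm_command:
  rows:
    - [[0.94, -0.45, 0, 0, 0, 0, 1], [0.94, -0.45, 0, 0, 0, 0, 1], [0.94, -0.45, 0, 0, 0, 0, 1], [0.94, -0.45, 0, 0, 0, 0, 1], [0.94, -0.45, 0, 0, 0, 0.0444, 1], [0.94, -0.45, 0, 0, 0, 0.0444, 1], [0.94, -0.45, 0, 0, 0, 0.0444, 1]]

```text
t: 1.12
eef_pos: [416.9, -378.5, 233.4]
tcp_rot: [3.142, 0.0, 0.032]
ft_force: [0.2, -0.4, -0.6]
opening: 1.0
grip_force: 0.0
```

```bash
cat >> h.py <<'E'
def plan(p,yaw):
    s=state(); Rt=R.from_euler('xyz',s["tcp_rot"]); T=R.from_euler('xyz',[np.pi,0,yaw])
    print(s["eef_pos"].round(1),s["tcp_rot"].round(3),"shift",((Rt.inv().apply(np.array(p)-s["eef_pos"]))/150).round(3),"turn",((Rt.inv()*T).as_rotvec()/(2*np.pi)).round(4))
E
python3 -c "
from h import *
plan([522.3,-274.3,150],.038)"
```

```text
[ 416.9 -378.5  233.4] [3.142 0.    0.032] shift [ 0.724 -0.672  0.556] turn [ 0.     0.    -0.001]
```

Emit:
arm_command:
  rows:
    - [[0.724, -0.672, 0.3, 0, 0, -0.001, 0.2], [0.724, -0.672, 0.3, 0, 0, -0.001, 0.2], [0.724, -0.672, 0.3, 0, 0, -0.001, 0.2], [0.724, -0.672, 0.3, 0, 0, -0.001, 0.2], [0.724, -0.672, 0.5, 0, 0, -0.001, 0.2], [0.724, -0.672, 0.5, 0, 0, -0.001, 0.2]]

```text
t: 1.62
eef_pos: [520.4, -272.0, 154.3]
tcp_rot: [-3.138, 0.005, 0.047]
ft_force: [-0.8, 0.1, -0.6]
opening: 0.64
grip_force: 0.0
```

```bash
python3 -c "
from h import *
plan([522.3,-274.3,95],.038)
im,_=read_camera('top'); cv2.imwrite('pics/t1.png',cv2.resize(im[180:280,320:440,::-1],None,fx=5,fy=5,interpolation=cv2.INTER_CUBIC))
im,_=read_camera('scene'); cv2.imwrite('pics/s1.png',cv2.resize(im[200:360,190:320,::-1],None,fx=3.7,fy=3.7,interpolation=cv2.INTER_CUBIC))"
```

```text
[ 520.4 -272.   154.3] [-3.138  0.005  0.047] shift [0.014 0.017 0.395] turn [-0.0006  0.0008  0.0014]
```

View pics/s1.png

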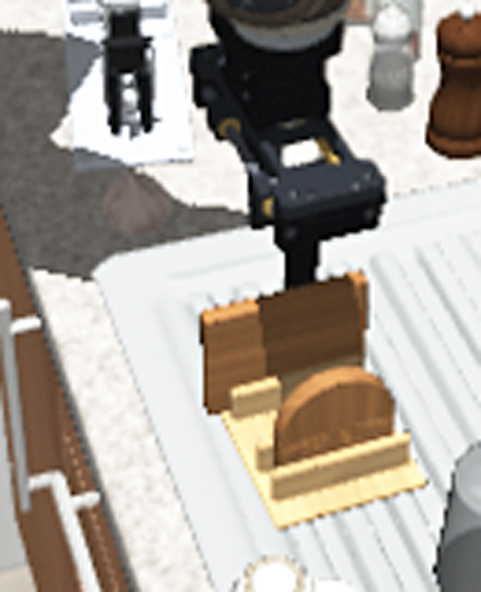

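The fingers straddle the board's middle from above, with the tips at (300,280) just over its top edge.

Emit:
arm_command:
  rows:
    - [[0, 0, 0.0, 0, 0, 0, 0.2], [0, 0, 0.0, 0, 0, 0, 0.2]]

```text
t: 1.88
eef_pos: [521.0, -275.4, 159.8]
tcp_rot: [3.14, -0.001, 0.043]
ft_force: [-0.6, 1.3, 0.2]
opening: 0.603
grip_force: 0.0
```

```bash
python3 -c "
from h import *
plan([522.3,-274.3,95],.038)"
```

```text
[ 521.  -275.4  159.8] [ 3.14e+00 -1.00e-03  4.30e-02] shift [ 0.008 -0.007  0.432] turn [ 0.0002 -0.0002  0.0008]
```

Emit:
arm_command:
  rows:
    - [[0, 0, 0.15, 0, 0, 0, 0.2], [0, 0, 0.3, 0, 0, 0, 0.2], [0, 0, 0.4, 0, 0, 0, 0.2], [0, 0, 0.43, 0, 0, 0, 0.2], [0, 0, 0.43, 0, 0, 0, 0.2], [0, 0, 0.43, 0, 0, 0, 0.2]]

```text
t: 2.38
eef_pos: [521.3, -275.0, 95.1]
tcp_rot: [3.141, -0.001, 0.043]
ft_force: [0.0, -0.0, 0.1]
opening: 0.601
grip_force: 0.0
```

Emit:
arm_command:
  rows:
    - [[0, 0, 0, 0, 0, 0, -1], [0, 0, 0, 0, 0, 0, -1], [0, 0, 0, 0, 0, 0, -1], [0, 0, 0, 0, 0, 0, -1], [0, 0, 0, 0, 0, 0, -1], [0, 0, 0, 0, 0, 0, -1], [0, 0, 0, 0, 0, 0, -1], [0, 0, 0, 0, 0, 0, -1]]

```text
t: 3.05
eef_pos: [521.1, -274.4, 94.0]
tcp_rot: [3.142, -0.0, 0.044]
ft_force: [0.1, 0.2, 0.5]
opening: 0.145
grip_force: 30.0
```

Emit:
arm_command:
  rows:
    - [[0, 0, -0.1, 0, 0, 0, -1], [0, 0, -0.3, 0, 0, 0, -1], [0, 0, -0.5, 0, 0, 0, -1], [0, 0, -0.7, 0, 0, 0, -1], [0, 0, -0.9, 0, 0, 0, -1], [0, 0, -0.95, 0, 0, 0, -1], [0, 0, -0.95, 0, 0, 0, -1], [0, 0, -0.95, 0, 0, 0, -1]]

```text
t: 3.72
eef_pos: [520.7, -274.1, 235.4]
tcp_rot: [-3.141, 0.001, 0.044]
ft_force: [0.6, 0.3, -2.4]
opening: 0.147
grip_force: 30.0
```

```bash
python3 -c "
from h import *
plan([529.2,233.8,235],-.176)
im,w=cloud('scene')
cv2.imwrite('pics/s2.png',cv2.resize(im[150:360,190:340,::-1],None,fx=2.8,fy=2.8,interpolation=cv2.INTER_CUBIC))
m=(w[...,0]>440)&(w[...,0]<475)&(w[...,1]>-300)&(w[...,1]<-255)&(w[...,2]>120)&(w[...,2]<300); print(m.sum(),np.percentile(w[m],[0,2,50,98,100],axis=0).round(1))
"
```

```text
[ 520.7 -274.1  235.4] [-3.141e+00  1.000e-03  4.400e-02] shift [ 0.206 -3.38   0.004] turn [-0.0001  0.0001  0.035 ]
227 [[ 459.1 -290.3  153.8]
 [ 459.7 -287.8  157.7]
 [ 466.4 -284.2  204.5]
 [ 474.7 -273.6  244.9]
 [ 475.  -267.7  246.4]]
```

View pics/s2.png

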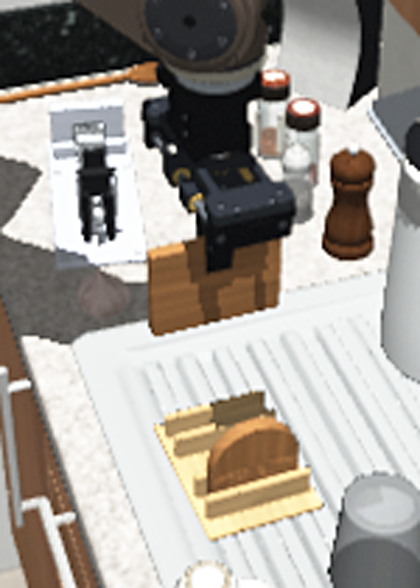

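The board hangs level in the gripper (about (215,285)), and the stand slot is empty with the round board undisturbed.

Emit:
arm_command:
  rows:
    - [[0.05, -0.25, 0, 0, 0, 0, -1], [0.05, -0.5, 0, 0, 0, 0, -1], [0.05, -0.75, 0, 0, 0, 0, -1], [0.05, -0.95, 0, 0, 0, 0, -1]]

```text
t: 4.1
eef_pos: [521.2, -129.4, 234.3]
tcp_rot: [-3.14, 0.003, 0.044]
ft_force: [0.2, -0.0, -1.8]
opening: 0.147
grip_force: 30.0
```

Emit:
arm_command:
  rows:
    - [[0.05, -0.25, 0, 0, 0, 0, -1], [0.05, -0.5, 0, 0, 0, 0, -1], [0.05, -0.75, 0, 0, 0, 0, -1], [0.05, -0.95, 0, 0, 0, 0, -1]]

```text
t: 4.43
eef_pos: [522.4, 13.4, 234.5]
tcp_rot: [-3.141, 0.003, 0.045]
ft_force: [1.2, 0.3, -1.9]
opening: 0.149
grip_force: 30.0
```

Emit:
arm_command:
  rows:
    - [[0.05, -0.25, 0, 0, 0, 0.01, -1], [0.05, -0.5, 0, 0, 0, 0.02, -1], [0.05, -0.75, 0, 0, 0, 0.035, -1], [0.05, -0.95, 0, 0, 0, 0.035, -1], [0.05, -0.95, 0, 0, 0, 0.035, -1], [0.05, -0.95, 0, 0, 0, 0.035, -1]]

```text
t: 4.93
eef_pos: [523.9, 154.9, 234.5]
tcp_rot: [3.14, 0.003, -0.173]
ft_force: [-0.5, -0.5, -1.7]
opening: 0.144
grip_force: 30.0
```

```bash
python3 -c "
from h import *
plan([529.2,233.8,235],-.176)"
```

```text
[523.9 154.9 234.5] [ 3.14e+00  3.00e-03 -1.73e-01] shift [-0.056 -0.524 -0.004] turn [0.0002 0.0005 0.0005]
```

Emit:
arm_command:
  rows:
    - [[-0.03, -0.25, 0, 0, 0, 0, -1], [-0.056, -0.5, 0, 0, 0, 0, -1], [-0.056, -0.524, 0.15, 0, 0, 0, -1], [-0.056, -0.524, 0.3, 0, 0, 0, -1], [-0.056, -0.524, 0.45, 0, 0, 0, -1], [-0.056, -0.524, 0.5, 0, 0, 0, -1], [-0.056, -0.524, 0.5, 0, 0, 0, -1], [-0.056, -0.524, 0.5, 0, 0, 0, -1], [-0.056, -0.524, 0.5, 0, 0, 0, -1]]

```text
t: 5.68
eef_pos: [530.9, 232.2, 162.4]
tcp_rot: [-3.141, -0.001, -0.177]
ft_force: [-0.6, -0.7, -1.4]
opening: 0.146
grip_force: 30.0
```

```bash
python3 -c "
from h import *
im,w=cloud('scene'); np.save('s3.npy',w); im2,w2=cloud('top'); np.save('t3.npy',w2)
plan([529.2,233.8,160],-.176)
a=cv2.resize(im[130:260,170:270,::-1],None,fx=4,fy=4,interpolation=cv2.INTER_CUBIC)
b=cv2.resize(im2[200:280,145:245,::-1],None,fx=4,fy=4,interpolation=cv2.INTER_CUBIC)
o=np.zeros((520,800,3),np.uint8);o[:520,:400]=a;o[:320,400:]=b
cv2.imwrite('pics/s3.png',o)
"
```

```text
[530.7 232.4 162.6] [-3.141e+00 -2.000e-03 -1.760e-01] shift [-0.012 -0.007  0.017] turn [-0.0001 -0.0003 -0.    ]
```

View pics/s3.png

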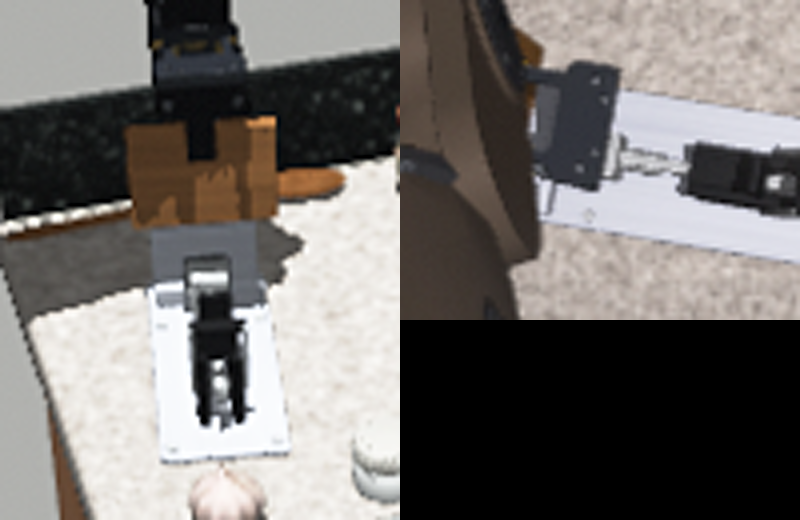

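The board is centred over the slot: board (205,170), fixed jaw below it (205,255). I'll check the y offset between board face and jaw face in the same camera.

```bash
python3 -c "
from h import *
a=-.176;X=np.array([np.cos(a),np.sin(a)]);Y=np.array([-np.sin(a),np.cos(a)]);O=np.array([516,160.])
for f in('scene0','s3','top0'):
    w=np.load(f+'.npy').reshape(-1,3); w=w[~np.isnan(w[:,0])]; c=np.c_[(w[:,:2]-O)@X,(w[:,:2]-O)@Y,w[:,2]]
    def s(n,x0,x1,y0,y1,z0,z1):
        m=(c[:,0]>x0)&(c[:,0]<x1)&(c[:,1]>y0)&(c[:,1]<y1)&(c[:,2]>z0)&(c[:,2]<z1);q=c[m]
        if len(q): print(f,n,len(q),np.percentile(q,[2,10,50,90,98],axis=0).round(1).tolist())
    s('jawface',-45,45,75,95,25,55)
    s('jawfaceR',20,45,75,95,32,54)
    s('jawtop',-48,48,78,112,59,67)
    s('boardface',-80,80,55,95,90,165)
    s('post',-20,20,-100,-70,112,125)
    s('postface',-14,14,-100,-70,80,112)
    s('padhead',-20,20,0,64,50,66)
"
```

```text
scene0 jawface 171 [[-42.9, 77.9, 26.1], [-36.8, 80.9, 29.0], [-0.2, 86.2, 41.9], [34.0, 90.4, 52.9], [40.6, 93.8, 54.7]]
scene0 jawfaceR 33 [[20.2, 78.2, 32.6], [22.7, 80.0, 35.1], [30.1, 85.3, 42.4], [40.1, 89.5, 50.1], [40.6, 90.6, 53.0]]
scene0 jawtop 41 [[-39.3, 82.1, 59.3], [-35.1, 83.9, 59.6], [-5.2, 88.5, 61.0], [27.7, 95.1, 63.3], [38.9, 96.3, 64.3]]
scene0 post 18 [[-12.4, -96.6, 112.9], [-10.3, -95.0, 113.2], [-1.7, -90.1, 114.7], [5.7, -84.3, 116.3], [7.9, -83.5, 117.9]]
scene0 postface 42 [[-13.1, -98.1, 82.0], [-12.6, -94.7, 94.6], [-3.6, -90.4, 101.6], [8.0, -87.6, 110.7], [8.6, -86.0, 111.6]]
scene0 padhead 82 [[-18.5, 5.5, 50.9], [-15.0, 7.5, 52.3], [-2.8, 32.9, 58.3], [10.7, 45.3, 62.7], [14.0, 47.3, 64.4]]
s3 jawface 163 [[-43.2, 78.5, 27.1], [-37.0, 80.7, 30.0], [-2.5, 85.7, 42.6], [36.3, 90.4, 52.7], [40.7, 92.7, 54.8]]
s3 jawfaceR 38 [[20.3, 78.7, 33.2], [22.9, 80.9, 33.7], [31.7, 85.5, 43.2], [40.1, 91.4, 51.9], [40.6, 92.2, 52.9]]
s3 jawtop 45 [[-41.7, 80.1, 59.3], [-34.9, 81.0, 59.5], [1.5, 88.9, 60.6], [33.6, 95.3, 63.2], [40.7, 97.7, 64.4]]
s3 boardface 739
[... 486 characters left out ...]
.9, 85.4, 26.2], [-33.0, 85.8, 27.5], [-1.5, 86.7, 40.4], [34.9, 87.4, 50.2], [41.4, 87.8, 53.1]]
top0 jawfaceR 18 [[20.8, 85.4, 32.2], [21.8, 85.5, 32.6], [30.6, 86.3, 43.1], [41.2, 87.1, 50.1], [43.1, 87.3, 52.8]]
top0 jawtop 152 [[-39.7, 86.1, 59.5], [-31.4, 87.7, 60.1], [1.9, 93.5, 62.3], [37.0, 98.7, 65.0], [42.3, 100.2, 66.4]]
top0 post 31 [[-11.0, -89.9, 113.3], [-8.5, -89.2, 114.4], [1.1, -86.3, 116.5], [9.6, -83.5, 119.0], [11.8, -82.9, 120.7]]
top0 postface 14 [[-13.0, -90.5, 80.9], [-12.0, -90.4, 84.2], [-3.5, -90.0, 98.8], [8.1, -89.1, 109.9], [10.7, -87.6, 111.0]]
top0 padhead 126 [[-15.2, 1.5, 50.5], [-10.6, 9.0, 51.7], [0.9, 30.5, 60.0], [12.7, 47.6, 65.0], [16.4, 49.5, 65.7]]
```

Emit:
arm_command:
  rows:
    - [[-0.005, -0.02, 0.05, 0, 0, 0, -1], [-0.005, -0.02, 0.12, 0, 0, 0, -1], [-0.005, -0.02, 0.2, 0, 0, 0, -1], [-0.005, -0.02, 0.27, 0, 0, 0, -1], [-0.005, -0.02, 0.33, 0, 0, 0, -1], [-0.005, -0.02, 0.33, 0, 0, 0, -1], [-0.005, -0.02, 0.33, 0, 0, 0, -1]]

```text
t: 6.37
eef_pos: [529.8, 235.6, 111.3]
tcp_rot: [3.141, 0.001, -0.176]
ft_force: [-0.4, -0.5, -1.3]
opening: 0.15
grip_force: 30.0
```

Emit:
arm_command:
  rows:
    - [[0, 0, 0.03, 0, 0, 0, -1], [0, 0, 0.06, 0, 0, 0, -1], [0, 0, 0.09, 0, 0, 0, -1], [0, 0, 0.1, 0, 0, 0, -1], [0, 0, 0.1, 0, 0, 0, -1], [0, 0, 0.1, 0, 0, 0, -1]]

```text
t: 6.87
eef_pos: [530.0, 235.7, 96.9]
tcp_rot: [3.141, 0.0, -0.176]
ft_force: [-0.1, 0.4, -1.4]
opening: 0.148
grip_force: 30.0
```

Emit:
arm_command:
  rows:
    - [[0, 0, 0.02, 0, 0, 0, -1], [0, 0, 0.035, 0, 0, 0, -1], [0, 0, 0.045, 0, 0, 0, -1], [0, 0, 0.05, 0, 0, 0, -1], [0, 0, 0.05, 0, 0, 0, -1]]

```text
t: 7.28
eef_pos: [529.9, 235.6, 89.2]
tcp_rot: [3.141, 0.0, -0.176]
ft_force: [0.1, 0.3, -1.7]
opening: 0.144
grip_force: 30.0
```

Emit:
arm_command:
  rows:
    - [[0, 0, 0.008, 0, 0, 0, -1], [0, 0, 0.012, 0, 0, 0, -1], [0, 0, 0.012, 0, 0, 0, -1], [0, 0, 0.012, 0, 0, 0, -1]]

```text
t: 7.62
eef_pos: [530.1, 235.7, 88.9]
tcp_rot: [-3.141, -0.001, -0.176]
ft_force: [-4.1, -1.4, 14.3]
opening: 0.149
grip_force: 30.0
```

Emit:
arm_command:
  rows:
    - [[0, 0, 0, 0, 0, 0, -0.6], [0, 0, 0, 0, 0, 0, -0.5], [0, 0, 0, 0, 0, 0, -0.3], [0, 0, 0, 0, 0, 0, 0], [0, 0, 0, 0, 0, 0, 0], [0, 0, 0, 0, 0, 0, 0]]

```text
t: 8.12
eef_pos: [530.0, 235.7, 87.5]
tcp_rot: [3.141, 0.0, -0.176]
ft_force: [-0.0, -0.5, 1.1]
opening: 0.464
grip_force: 0.0
```

Emit:
arm_command:
  rows:
    - [[0, 0, -0.1, 0, 0, 0, 0], [0, 0, -0.2, 0, 0, 0, 0], [0, 0, -0.4, 0, 0, 0, 0], [0, 0, -0.6, 0, 0, 0, 0], [0, 0, -0.6, 0, 0, 0, 0.35], [0, 0, -0.6, 0, 0, 0, 0.35]]

```text
t: 8.62
eef_pos: [530.4, 235.9, 179.0]
tcp_rot: [-3.14, -0.003, -0.176]
ft_force: [-0.2, 0.6, -0.5]
opening: 0.588
grip_force: 0.0
```

```bash
python3 -c "
from h import *
im,w=cloud('scene')
cv2.imwrite('pics/s4.png',cv2.resize(im[130:260,170:270,::-1],None,fx=4,fy=4,interpolation=cv2.INTER_CUBIC))
a=-.176;X=np.array([np.cos(a),np.sin(a)]);Y=np.array([-np.sin(a),np.cos(a)]);O=np.array([516.2,161])
print('sq',O-95*Y); plan([*(O-95*Y),165],a)
c=np.c_[(w.reshape(-1,3)[:,:2]-O)@X,(w.reshape(-1,3)[:,:2]-O)@Y,w.reshape(-1,3)[:,2]]
for z in(66,74,82,90):
  q=c[(abs(c[:,0])<65)&(c[:,1]>55)&(c[:,1]<95)&(abs(c[:,2]-z)<4)];print(z,len(q),np.median(q,0),np.percentile(q[:,0],[2,98]))
"
```

```text
sq [499.56618619  67.46756585]
[529.9 235.6 177.7] [-3.141e+00 -1.000e-03 -1.760e-01] shift [-0.003  1.139  0.084] turn [-0.     -0.0001  0.    ]
66 79 [-3.45910697 67.43948926 66.03073882] [-57.15821677  57.26916117]
74 74 [ 1.9184995  67.4839504  73.61571137] [-55.06158902  54.74910653]
82 75 [ 4.14177936 68.27401613 81.13649788] [-58.02628833  56.47045832]
90 80 [-2.15045395 67.78693522 90.34193781] [-56.60401189  55.29105781]
```

View pics/s4.png

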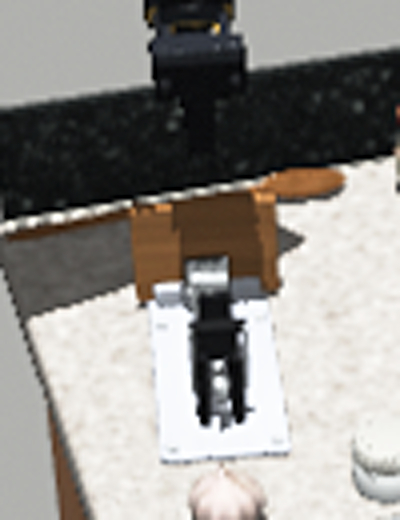

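The board stands upright in the slot (205,245), released, with face y≈67.7 as expected and x centred. Next is the trigger.

Emit:
arm_command:
  rows:
    - [[0, 0.25, 0, 0, 0, 0, 0.47], [0, 0.5, 0, 0, 0, 0, 0.47], [0, 0.75, 0, 0, 0, 0, 0.47], [0, 1, 0, 0, 0, 0, 0.47], [0, 1, 0, 0, 0, 0, 0.47]]

```text
t: 9.08
eef_pos: [502.1, 83.5, 176.2]
tcp_rot: [3.14, 0.003, -0.179]
ft_force: [-0.1, 1.0, 0.2]
opening: 0.734
grip_force: 0.0
```

Emit:
arm_command:
  rows:
    - [[0, 0.139, 0, 0, 0, 0, 0.47], [0, 0.139, 0, 0, 0, 0, 0.47], [0, 0.139, 0, 0, 0, 0, 0.47], [0, 0.139, 0, 0, 0, 0, 0.47]]

```text
t: 9.42
eef_pos: [500.0, 67.9, 176.9]
tcp_rot: [3.141, 0.001, -0.176]
ft_force: [-0.4, 0.6, -0.5]
opening: 0.734
grip_force: 0.0
```

```bash
python3 -c "
from h import *
plan([499.6,67.5,107],-.176)"
```

```text
[500.   67.9 176.9] [ 3.141e+00  1.000e-03 -1.760e-01] shift [-0.002  0.003  0.466] turn [0.     0.0002 0.    ]
```

Emit:
arm_command:
  rows:
    - [[0, 0, 0.1, 0, 0, 0, 0.47], [0, 0, 0.2, 0, 0, 0, 0.47], [0, 0, 0.3, 0, 0, 0, 0.47], [0, 0, 0.4, 0, 0, 0, 0.47], [0, 0, 0.46, 0, 0, 0, 0.47], [0, 0, 0.46, 0, 0, 0, 0.47], [0, 0, 0.46, 0, 0, 0, 0.47]]

```text
t: 10.0
eef_pos: [500.1, 68.0, 108.4]
tcp_rot: [3.141, 0.001, -0.175]
ft_force: [0.1, -0.7, -0.2]
opening: 0.734
grip_force: 0.0
```

Emit:
arm_command:
  rows:
    - [[0, 0, 0, 0, 0, 0, -1], [0, 0, 0, 0, 0, 0, -1], [0, 0, 0, 0, 0, 0, -1], [0, 0, 0, 0, 0, 0, -1], [0, 0, 0, 0, 0, 0, -1], [0, 0, 0, 0, 0, 0, -1], [0, 0, 0, 0, 0, 0, -1], [0, 0, 0, 0, 0, 0, -1], [0, 0, 0, 0, 0, 0, -1]]

```text
t: 10.75
eef_pos: [500.8, 68.8, 109.3]
tcp_rot: [-3.139, -0.002, -0.178]
ft_force: [1.7, 14.1, 3.7]
opening: 0.217
grip_force: 30.0
```

```bash
cat > jaw.py <<'E'
from h import *
a=-.176;X=np.array([np.cos(a),np.sin(a)]);Y=np.array([-np.sin(a),np.cos(a)]);O=np.array([516.2,161])
def jaw(w):
    p=w.reshape(-1,3); c=np.c_[(p[:,:2]-O)@X,(p[:,:2]-O)@Y,p[:,2]]
    q=c[(abs(c[:,0])<12)&(c[:,1]>5)&(c[:,1]<66)&(c[:,2]>58)&(c[:,2]<70)]
    return len(q),np.percentile(q[:,1],[5,50,95,99]).round(1) if len(q) else None
if __name__=="__main__":
    print("ref",jaw(np.load('scene0.npy')),jaw(np.load('top0.npy')))
    for n in("scene","top"):
        im,w=cloud(n); print(n,jaw(w)); cv2.imwrite(f"pics/j_{n}.png",cv2.resize(im[140:280,150:290,::-1],None,fx=4,fy=4,interpolation=cv2.INTER_CUBIC))
E
python3 jaw.py
```

```text
ref (31, array([ 6.9, 15. , 43.4, 45.1])) (71, array([10.1, 19.3, 48.4, 48.8]))
scene (0, None)
top (27, array([48.7, 52.2, 56.3, 56.3]))
```

Emit:
arm_command:
  rows:
    - [[0, -0.008, 0, 0, 0, 0, 0.47], [0, -0.008, 0, 0, 0, 0, 0.47], [0, -0.008, 0, 0, 0, 0, 0.47], [0, -0.008, 0, 0, 0, 0, 0.47], [0, -0.008, 0, 0, 0, 0, 0.47], [0, -0.008, 0, 0, 0, 0, 0.47], [0, -0.008, 0, 0, 0, 0, 0.47], [0, -0.008, 0, 0, 0, 0, 0.47], [0, -0.008, 0, 0, 0, 0, 0.47]]

```text
t: 11.6
eef_pos: [500.4, 68.7, 108.7]
tcp_rot: [-3.142, -0.0, -0.176]
ft_force: [-0.4, -0.7, 0.1]
opening: 0.726
grip_force: 0.0
```

```bash
cat > prof.py <<'E'
from jaw import *
def prof(im,z=64):
    c=get_calibration("top"); K=c["camera_matrix"]; Rm=R.from_euler('xyz',c["orientation"]).as_matrix()
    ys=np.arange(36,94,2); out=[]
    for xs in(np.arange(-11,12,2),):
        g=np.array([[*(O+x*X+y*Y),z] for y in ys for x in xs])
        p=(g-c["position"])@Rm; u=(K[0,0]*p[:,0]/-p[:,2]+K[0,2]).astype(np.float32); v=(K[1,1]*-p[:,1]/-p[:,2]+K[1,2]).astype(np.float32)
        s=cv2.remap(cv2.cvtColor(im,cv2.COLOR_RGB2GRAY),u,v,cv2.INTER_LINEAR).reshape(len(ys),-1).mean(1).astype(int)
        out.append(s)
    return ys,out
im,w=cloud("top"); ys,o=prof(im); print(jaw(w)); print(dict(zip(ys.tolist(),o[0].tolist()))); cv2.imwrite(f"pics/top_{state()['t']:.1f}.png",im[...,::-1])
s=state(); print(s["t"],s["opening"],s["eef_pos"])
E
python3 prof.py; python3 - <<'E'
import sys
E
```

```text
(27, array([47.2, 50.4, 54.3, 54.7]))
{36: 63, 38: 63, 40: 62, 42: 64, 44: 66, 46: 68, 48: 68, 50: 47, 52: 29, 54: 37, 56: 63, 58: 58, 60: 48, 62: 45, 64: 45, 66: 53, 68: 62, 70: 64, 72: 64, 74: 63, 76: 79, 78: 115, 80: 130, 82: 131, 84: 128, 86: 126, 88: 122, 90: 154, 92: 201}
11.65 0.7337533590349355 [500.37703264  68.70389737 108.66764939]
```

Emit:
arm_command:
  rows:
    - [[0, 0, 0, 0, 0, 0, -1], [0, 0, 0, 0, 0, 0, -1], [0, 0, 0, 0, 0, 0, -1], [0, 0, 0, 0, 0, 0, -1], [0, 0, 0, 0, 0, 0, -1], [0, 0, 0, 0, 0, 0, -1], [0, 0, 0, 0, 0, 0, -1], [0, 0, 0, 0, 0, 0, -1], [0, 0, 0, 0, 0, 0, -1]]

```text
t: 12.4
eef_pos: [500.7, 68.9, 108.9]
tcp_rot: [-3.141, -0.001, -0.177]
ft_force: [0.2, 2.4, 3.4]
opening: 0.22
grip_force: 30.0
```

```bash
python3 prof.py
```

```text
(27, array([54.8, 58.8, 61.9, 62.5]))
{36: 63, 38: 63, 40: 63, 42: 72, 44: 77, 46: 75, 48: 72, 50: 69, 52: 67, 54: 70, 56: 68, 58: 43, 60: 27, 62: 29, 64: 41, 66: 52, 68: 61, 70: 64, 72: 64, 74: 62, 76: 79, 78: 115, 80: 129, 82: 131, 84: 128, 86: 126, 88: 122, 90: 154, 92: 201}
12.45 0.2214156030565106 [500.67367605  68.94883635 108.95826087]
```

Emit:
arm_command:
  rows:
    - [[0, 0, 0, 0, 0, 0, 0.47], [0, 0, 0, 0, 0, 0, 0.47], [0, 0, 0, 0, 0, 0, 0.47], [0, 0, 0, 0, 0, 0, 0.47], [0, 0, 0, 0, 0, 0, 0.47], [0, 0, 0, 0, 0, 0, 0.47], [0, 0, 0, 0, 0, 0, 0.47], [0, 0, 0, 0, 0, 0, 0.47], [0, 0, 0, 0, 0, 0, 0.47]]

```text
t: 13.2
eef_pos: [500.3, 68.7, 108.6]
tcp_rot: [-3.142, -0.0, -0.176]
ft_force: [-0.5, -0.4, -0.9]
opening: 0.734
grip_force: 0.0
```

```bash
python3 prof.py
```

```text
(26, array([53.1, 56.3, 59.6, 60.3]))
{36: 63, 38: 63, 40: 64, 42: 74, 44: 78, 46: 75, 48: 70, 50: 68, 52: 69, 54: 70, 56: 49, 58: 28, 60: 27, 62: 38, 64: 44, 66: 52, 68: 62, 70: 64, 72: 64, 74: 62, 76: 79, 78: 115, 80: 129, 82: 131, 84: 128, 86: 126, 88: 121, 90: 154, 92: 201}
13.25 0.7294751933158573 [500.36070778  68.74383921 108.6488298 ]
```

As predicted: 62.5 squeezed, 60.5 released. Board face is at ≈68–71, so on to squeeze 3.

Emit:
arm_command:
  rows:
    - [[0, 0, 0, 0, 0, 0, -1], [0, 0, 0, 0, 0, 0, -1], [0, 0, 0, 0, 0, 0, -1], [0, 0, 0, 0, 0, 0, -1], [0, 0, 0, 0, 0, 0, -1], [0, 0, 0, 0, 0, 0, -1], [0, 0, 0, 0, 0, 0, -1], [0, 0, 0, 0, 0, 0, -1], [0, 0, 0, 0, 0, 0, -1]]

```text
t: 14.0
eef_pos: [500.7, 69.0, 109.0]
tcp_rot: [-3.141, -0.001, -0.177]
ft_force: [0.8, 3.3, 4.1]
opening: 0.224
grip_force: 30.0
```

```bash
python3 prof.py
```

```text
(18, array([60.5, 62.5, 64.9, 65.3]))
{36: 63, 38: 63, 40: 64, 42: 72, 44: 77, 46: 76, 48: 74, 50: 78, 52: 80, 54: 77, 56: 71, 58: 67, 60: 69, 62: 64, 64: 42, 66: 33, 68: 45, 70: 63, 72: 68, 74: 67, 76: 67, 78: 68, 80: 87, 82: 117, 84: 129, 86: 129, 88: 127, 90: 125, 92: 116}
14.05 0.22005538132503913 [500.64615119  68.95531354 108.93390773]
```

Emit:
arm_command:
  rows:
    - [[0, 0, 0, 0, 0, 0, 0.47], [0, 0, 0, 0, 0, 0, 0.47], [0, 0, 0, 0, 0, 0, 0.47], [0, 0, 0, 0, 0, 0, 0.47], [0, 0, 0, 0, 0, 0, 0.47], [0, 0, 0, 0, 0, 0, 0.47], [0, 0, 0, 0, 0, 0, 0.47], [0, 0, 0, 0, 0, 0, 0.47], [0, 0, 0, 0, 0, 0, 0.47]]

```text
t: 14.8
eef_pos: [500.4, 68.7, 108.6]
tcp_rot: [-3.142, -0.0, -0.176]
ft_force: [-0.4, -0.1, -0.1]
opening: 0.723
grip_force: 0.0
```

```bash
python3 prof.py
```

```text
(26, array([58.8, 62.1, 65.1, 65.8]))
{36: 62, 38: 63, 40: 64, 42: 74, 44: 78, 46: 76, 48: 74, 50: 79, 52: 77, 54: 72, 56: 68, 58: 69, 60: 67, 62: 46, 64: 28, 66: 34, 68: 54, 70: 63, 72: 64, 74: 64, 76: 73, 78: 108, 80: 128, 82: 131, 84: 129, 86: 127, 88: 123, 90: 135, 92: 185}
14.85 0.7269278373096838 [500.38642609  68.73012412 108.66731569]
```

Squeeze 3 brought the pad to ≈68 and nudged the board towards the fixed jaw. Squeeze 4 should be the first that presses.

Emit:
arm_command:
  rows:
    - [[0, 0, 0, 0, 0, 0, -1], [0, 0, 0, 0, 0, 0, -1], [0, 0, 0, 0, 0, 0, -1], [0, 0, 0, 0, 0, 0, -1], [0, 0, 0, 0, 0, 0, -1], [0, 0, 0, 0, 0, 0, -1], [0, 0, 0, 0, 0, 0, -1], [0, 0, 0, 0, 0, 0, -1], [0, 0, 0, 0, 0, 0, -1], [0, 0, 0, 0, 0, 0, -1]]

```text
t: 15.68
eef_pos: [500.7, 68.9, 109.0]
tcp_rot: [-3.141, -0.001, -0.176]
ft_force: [0.8, 3.4, 5.3]
opening: 0.221
grip_force: 30.0
```

```bash
sed -i 's/arange(36,94,2)/arange(36,94,1)/' prof.py; python3 prof.py; python3 - <<'E'
from h import *
import glob
im,_=read_camera("scene")
L=[cv2.imread(f) for f in sorted(glob.glob("pics/top_*.png"),key=lambda f:float(f[9:-4]))][-5:]
c=[cv2.resize(i[220:255,165:215],None,fx=5,fy=5,interpolation=cv2.INTER_CUBIC) for i in L]+[cv2.resize(im[170:240,190:265,::-1],(250,233),interpolation=cv2.INTER_CUBIC)[:175]]
cv2.imwrite("pics/cmp.png",np.vstack([np.hstack(c[:3]),np.hstack(c[3:])]))
E
```

```text
(31, array([41.5, 45.3, 65.3, 65.5]))
{36: 63, 37: 63, 38: 63, 39: 63, 40: 63, 41: 66, 42: 70, 43: 74, 44: 76, 45: 76, 46: 75, 47: 74, 48: 74, 49: 76, 50: 79, 51: 81, 52: 81, 53: 81, 54: 81, 55: 80, 56: 78, 57: 75, 58: 72, 59: 70, 60: 68, 61: 67, 62: 67, 63: 71, 64: 74, 65: 72, 66: 64, 67: 54, 68: 47, 69: 42, 70: 42, 71: 48, 72: 55, 73: 60, 74: 62, 75: 63, 76: 63, 77: 63, 78: 65, 79: 75, 80: 91, 81: 108, 82: 120, 83: 128, 84: 131, 85: 131, 86: 130, 87: 129, 88: 128, 89: 127, 90: 126, 91: 124, 92: 118, 93: 118}
15.7333 0.2198161897017525 [500.70960353  68.93187548 109.03075579]
```

View pics/cmp.png

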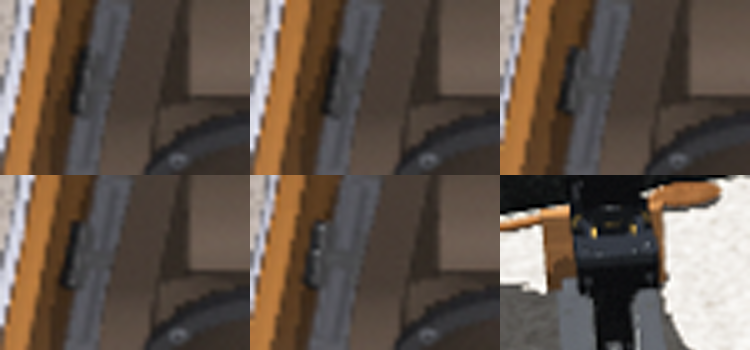

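The pad now bears on the board: its dark edge stopped at y≈69.5, about 2.5–3 mm short of free travel (lower middle tile, (315,265)). One more release and full squeeze.

Emit:
arm_command:
  rows:
    - [[0, 0, 0, 0, 0, 0, 0.47], [0, 0, 0, 0, 0, 0, 0.47], [0, 0, 0, 0, 0, 0, 0.47], [0, 0, 0, 0, 0, 0, 0.47], [0, 0, 0, 0, 0, 0, 0.47], [0, 0, 0, 0, 0, 0, 0.47], [0, 0, 0, 0, 0, 0, 0.47], [0, 0, 0, 0, 0, 0, 0.47], [0, 0, 0, 0, 0, 0, 0.47]]

```text
t: 16.53
eef_pos: [500.4, 68.7, 108.6]
tcp_rot: [-3.141, -0.0, -0.176]
ft_force: [0.2, 0.1, -0.7]
opening: 0.727
grip_force: 0.0
```

```bash
python3 prof.py
```

```text
(23, array([41.3, 44.3, 65.6, 65.8]))
{36: 63, 37: 63, 38: 63, 39: 62, 40: 63, 41: 66, 42: 71, 43: 74, 44: 74, 45: 74, 46: 73, 47: 73, 48: 74, 49: 76, 50: 79, 51: 81, 52: 81, 53: 81, 54: 81, 55: 80, 56: 78, 57: 75, 58: 72, 59: 70, 60: 69, 61: 68, 62: 68, 63: 71, 64: 74, 65: 72, 66: 64, 67: 54, 68: 47, 69: 42, 70: 41, 71: 47, 72: 55, 73: 60, 74: 62, 75: 63, 76: 63, 77: 63, 78: 65, 79: 75, 80: 91, 81: 108, 82: 121, 83: 128, 84: 130, 85: 131, 86: 130, 87: 129, 88: 127, 89: 126, 90: 126, 91: 123, 92: 118, 93: 117}
16.5833 0.7310978169019623 [500.36067324  68.7556659  108.65928522]
```

Emit:
arm_command:
  rows:
    - [[0, 0, 0, 0, 0, 0, -1], [0, 0, 0, 0, 0, 0, -1], [0, 0, 0, 0, 0, 0, -1], [0, 0, 0, 0, 0, 0, -1], [0, 0, 0, 0, 0, 0, -1], [0, 0, 0, 0, 0, 0, -1], [0, 0, 0, 0, 0, 0, -1], [0, 0, 0, 0, 0, 0, -1], [0, 0, 0, 0, 0, 0, -1], [0, 0, 0, 0, 0, 0, -1]]

```text
t: 17.42
eef_pos: [500.8, 68.9, 109.2]
tcp_rot: [-3.141, -0.002, -0.177]
ft_force: [0.2, 1.9, 6.4]
opening: 0.223
grip_force: 30.0
```

```bash
python3 prof.py
```

```text
(47, array([42.1, 48.3, 65.3, 65.4]))
{36: 63, 37: 63, 38: 63, 39: 62, 40: 62, 41: 65, 42: 71, 43: 77, 44: 80, 45: 81, 46: 81, 47: 81, 48: 80, 49: 80, 50: 79, 51: 78, 52: 78, 53: 79, 54: 79, 55: 79, 56: 78, 57: 75, 58: 73, 59: 70, 60: 69, 61: 67, 62: 68, 63: 70, 64: 74, 65: 72, 66: 64, 67: 55, 68: 47, 69: 42, 70: 42, 71: 48, 72: 55, 73: 60, 74: 62, 75: 63, 76: 63, 77: 63, 78: 65, 79: 75, 80: 91, 81: 108, 82: 121, 83: 128, 84: 131, 85: 131, 86: 130, 87: 129, 88: 128, 89: 126, 90: 125, 91: 123, 92: 118, 93: 118}
17.4667 0.2193992580258198 [500.82411433  68.88698337 109.19532819]
```

The board and pad stayed put through release and squeeze, so the pad is pressing, and the bar is at its stop (opening ≈21 mm at 30 N).

```bash
python3 -c "
from cell import *
print(job_done())"
```

```text
the job is handed in; nothing more can be done
None
```

The job is handed in, with no verdict returned: the board stands in the clamp slot with the pad pressed in by my estimate about 9 mm (inferred from jaw travel, not read directly), and the gripper is still holding the trigger fully squeezed.

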